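# Click the batch counter home and confirm it

## Task

Reset the batch counter on the packing bench for the next order: push its teeth (not the stud or hub) with a fingertip to advance the toothed wheel anticlockwise (seen from above) click by click until the steel stud on it is in line with the pointer, without letting it run a click past. Then press the round key on the counter fully down to confirm, not before the wheel is set, and let go. Work gently, and leave the goods standing around and on the counter where they are.

Things in the scene. Friction and masses are not known exactly. Their poses are not given: they have to be found in the camera images.
- counter: Batch counter screwed to the bench: low grey case 130 (x) x 220 (y) x 30 mm high. Origin: centre of its underside, on the bench; x to its rear (away from the robot at yaw 0), y to its left, z up. Yaw up to 0.4 rad either way. Wheel axle at x -50, y -20 mm, the wheel overhanging the front (-x) edge; a pointer, 58 mm above the bench, behind the wheel; a key on the left; a loose tin on the right rear.
- wheel (a joint): Turn of the white toothed wheel about its vertical axle, rad, growing anticlockwise from above (its front teeth move to the case's -y). 0 = home, stud at the pointer. Sprung clicks: it rests at multiples of pi/4, and pushed past half-way snaps on to the next by itself; a click takes about 3 N at the tooth tips. It starts 2, 3 or 4 clicks short of home (about -1.57, -2.36, -3.14).
- axle (a point): Centre of the wheel's top face. Hub radius 34 mm; eight radial teeth, 6 mm thick, out to radius 56 mm; hub and teeth span 36 to 56 mm above the bench. At every rest one tooth points to the case's front (-x) and the two gaps next to it are centred 22.5 degrees either side of -x. A gap is about 37 mm wide at the tooth tips, 28 mm at radius 44 mm. The front teeth stand out over the bench.
- stud (a point): The dark steel stud on the wheel's top face, in line with one tooth: 14 mm across, 9 mm tall, 24 mm from the axle. The point is the centre of the stud's top end, 65 mm above the bench.
- pointer_tip (a point): Tip of the fixed pointer, straight behind (+x of the case) the axle and 63.5 mm from it, 56 mm above the bench.
- key_top (a point): Centre of the top face of the round spring key, 30 mm across, in a dark steel collar on the left part of the case. It is pressed straight down.
- key (a joint): Travel of the key, m: 0 released, 0.006 fully down. Fully down takes 5 N; it springs back.
- tin: Bystander: small metal tin, 34 mm across, 22 mm tall, on the counter's case. Origin under its centre.
- shampoo: Bystander: white bottle, 52 mm across, 115 mm tall, beside the counter. Origin under its centre.
- lotion: Bystander: red bottle, 52 mm across, 115 mm tall, beside the counter. Origin under its centre.
- jar: Bystander: amber jar, 60 mm across, 45 mm tall, in front of the counter on the left. Origin under its centre.
- carton: Bystander: cardboard carton 90 x 42 x 35 mm, in front of the counter on the right. Origin under its centre.
- soapbox: Bystander: paper box 60 x 45 x 50 mm, behind the counter. Origin under its centre.
- stick: Bystander: upright black cylinder 28 mm across, 55 mm tall, behind the counter. Origin under its centre.

How it is judged:
By the outcome, as a careful person would: the job done as asked, in the order asked, and still so for the second after the job is handed in, with the robot touching nothing.
It also fails if it takes over 58 s, if anything falls off the work surface, if the arm or the gripper's body presses on something with over 40 N, if the wrist force passes 120 N, or if a joint passes its speed limit or range.

## Robot

A 6-joint arm with a two-finger parallel gripper is mounted at the origin on the work surface. World frame = base frame: x ahead of the robot, y to its left, z up, the work surface at z = 0. Lengths are in m, angles in rad, forces in N, time in s.
With the tool pointing down it reaches from about 0.225 to 0.875 m from the base axis. Payload 3.4 kg.
Tool frame: the origin (TCP) lies between the finger pads; the fingertips stand 19 mm ahead of it and the grasp point (between the pads) is the TCP (manip.tip_reach is the distance from the TCP to the fingertips, in m); z points along the fingers, x is the direction in which the jaws open and shut, and the axes are right-handed (so a half turn about z gives the same grasp; the last joint's range is limited). The gripper opens to 85 mm and grips with 20 to 120 N. Pads are 22 mm wide; open, the fingers measure 114 mm over their backs; the gripper's body (76 mm by 85 mm) begins 54 mm behind the grasp point. The pads swing forward as they close: fully open they stand 13 mm farther back than shut.
Start: joints at [-1.293, 0.276, 1.505, -0, 1.361, -0.121], TCP at [0.223, -0.53, 0.25] pointing down, gripper open.
Joint ranges: [-2.89, 2.89], [-0.75, 2.08], [0.22, 2.7], [-1.18, 4.32], [0.11, 2.71], [-2.7, 2.7]. Speed limits (rad/s): [2.57, 2.57, 3.14, 3.14, 3.14, 3.14].

## Interface

Orientations are given as a unit quaternion [w, x, y, z].
In Python, from rig import manip gives the robot as it stands.
- The arm moves only by the tool send_rows, never from a script. Its arguments are lists of equal length, an entry for each row: "delta_pos": the shift along the tool's x, y, z normalised to -1 to 1, where 1 is 40 cm, a list of three; "angular": the turn, a rotation vector about the tool's x, y, z normalised to -1 to 1, where 1 is 0.08 rad, a list of three. A call has 1 to 5 rows; each row shifts and turns the commanded pose from where the row before left it, along the tool's axes as they then stand; what a row does not reach is not made up. A row lasts 1/12 s, in which the tool goes at most 41.7 mm and 7.16 degrees, less where a joint would pass 70% of its speed; a pose out of reach is approached as far as the arm can. A call with a number of a shift or a turn outside -1 to 1 is refused whole. A call with a gripper value outside its range is refused whole. "hand" is the finger opening in mm, from 0 to 85.4, set as the call begins (left out, the last holds). The fingers move at their own pace and stop on an object; "squeeze" is the grip in N (left out, the last holds). Time passes only in rows, so rows that do not move let the fingers close. It gives the time, the measured TCP pose, the force and the opening at its end, in the units of the state.
- manip.get_state(): the state, without advancing time (a new reading comes with each control period).
- manip.get_image(name): name is "scene" or "top" or "wrist"; returns the picture (384x512x3 uint8, blue, green, red); there is no depth.
- manip.calibration(name): a dict with "fx", "fy", "cx", "cy" (pixels), "k1" (the pictures are not rectified: a ray, as slopes to the right and down, at radius r is drawn at 1 + k1 r^2 times it, then the intrinsics apply), "camera_from_world" (4x4, takes a point from world to camera coordinates). Camera axes: x right, y up, looking along -z (the intrinsics and any distortion apply to the point x, -y, -z); pixel columns grow to the right and rows downward; lengths in m; the calibration is good to about 2 mm. A picture is of the moment at which its call begins: read the wrist's pose just before it. calibration takes no time and is no camera call; for the wrist camera it gives the pose at the moment of the call.
- manip.sign_off(): hands the job in, once; it reports no verdict.
The state is a dict: "clock": time; "qpos": joint angles; "qd": joint speeds; "effort": joint torques, N m; "position": TCP position; "ee_rot": TCP orientation; "contact_force": force on the tool from outside, world axes, zero at the start; "moment": the same for the moment, N m; "width": finger opening in m.
Only numpy, scipy, OpenCV 4.12 (cv2) and the standard library are available. Lean on these libraries where they do the work, as an engineer would, in place of code of your own. Each camera call takes 0.05 s, during which the arm holds its last target.

## Working session

There is one attempt and no reset: what is moved stays moved. The work goes in short steps, Python scripts to look and compute and a tool call to move; the robot and the scene stay as the last step left them, time stands still between calls to the robot, and variables do not carry over. Pictures are saved under pics/ and viewed, and the job is handed in when it is done.

Besides the shell and the picture viewer there is one more tool, called after ">>>" as name(argument=value, ...) on one line, values as JSON. send_rows: Moves the arm, as the interface text tells. Scaled input: -1 to 1 covers 40 cm each way for a shift and 0.08 rad each way for a turn. Its arguments: {"type":"object","properties":{"delta_pos":{"type":"array","items":{"type":"array","items":{"type":"number"}}},"angular":{"type":"array","items":{"type":"array","items":{"type":"number"}}},"hand":{"type":"number"},"squeeze":{"type":"number"}},"required":["delta_pos","angular"]}

```bash
ls; mkdir -p pics; python3 - <<'E'
from rig import manip
import cv2
s=manip.get_state();print(s)
for n in("scene","top"):
    cv2.imwrite(f"pics/{n}0.png",manip.get_image(n))
    print(manip.calibration(n))
E
```

```text
pics
{'clock': 0.0, 'qpos': array([-1.29298430e+00,  2.76602220e-01,  1.50614928e+00,  3.64652556e-05,
        1.36067525e+00, -1.21002156e-01]), 'qd': array([ 1.30811367e-04, -9.01697764e-04, -1.70984721e-03, -8.59696156e-04,
        2.52608198e-03, -2.93527016e-05]), 'effort': array([-8.08138193e-04, -4.16781843e+01, -2.45806628e+01, -3.47255127e-04,
        1.12685468e-02, -5.29761067e-06]), 'position': array([ 0.22315699, -0.52939712,  0.24942911]), 'ee_rot': array([-6.09222933e-04,  8.33161945e-01, -5.53028328e-01, -6.85666767e-04]), 'contact_force': array([-1.06098859, -0.10578092, -0.15756322]), 'moment': array([ 0.04203481, -0.00266878, -0.0087365 ]), 'width': 0.08522889651611917}
{'fx': 399.9514334259833, 'fy': 399.9514334259833, 'cx': 255.69449263648568, 'cy': 187.8532693985376, 'k1': -0.058657867018318606, 'camera_from_world': array([[ 0.41646592,  0.90901508, -0.01573922, -0.31627288],
       [-0.48593166,  0.23719489,  0.84119499,  0.2195654 ],
       [ 0.76839219, -0.34268086,  0.5405028 , -1.32350442],
       [ 0.        ,  0.        ,  0.        ,  1.        ]])}
{'fx': 355.4089823313179, 'fy': 355.4089823313179, 'cx': 256.54718997605517, 'cy': 187.8869663865577, 'k1': -0.035808603131014895, 'camera_from_world': array([[ 3.11672008e-03, -9.99868004e-01, -1.59455471e-02,
         6.72433298e-02],
       [ 9.80700757e-01, -6.10281702e-05,  1.95514762e-01,
        -6.13842001e-01],
       [-1.95489928e-01, -1.62471749e-02,  9.80571118e-01,
        -8.28815214e-01],
       [ 0.00000000e+00,  0.00000000e+00,  0.00000000e+00,
         1.00000000e+00]])}
```

View pics/scene0.png

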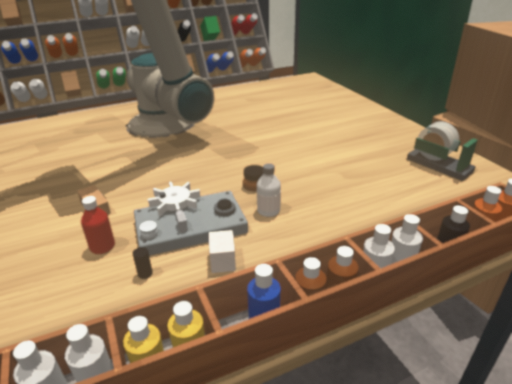

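View pics/top0.png

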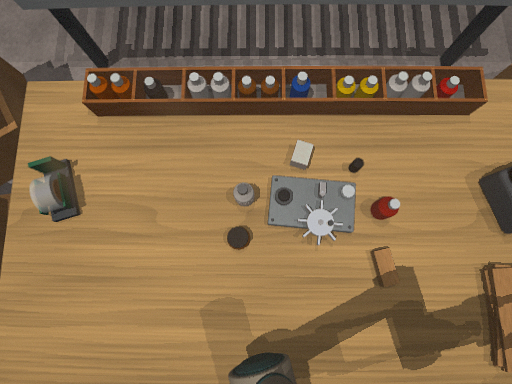

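```bash
python3 - <<'E'
import cv2
i=cv2.imread("pics/top0.png")[140:300,220:420]
cv2.imwrite("pics/topc.png",cv2.resize(i,None,fx=4,fy=3.75*4/3.75*0.9,interpolation=cv2.INTER_CUBIC))
i=cv2.imread("pics/scene0.png")[160:290,70:300]
cv2.imwrite("pics/scenec.png",cv2.resize(i,None,fx=3.4,fy=3.4,interpolation=cv2.INTER_CUBIC))
E
```

```text
(no output)
```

View pics/topc.png

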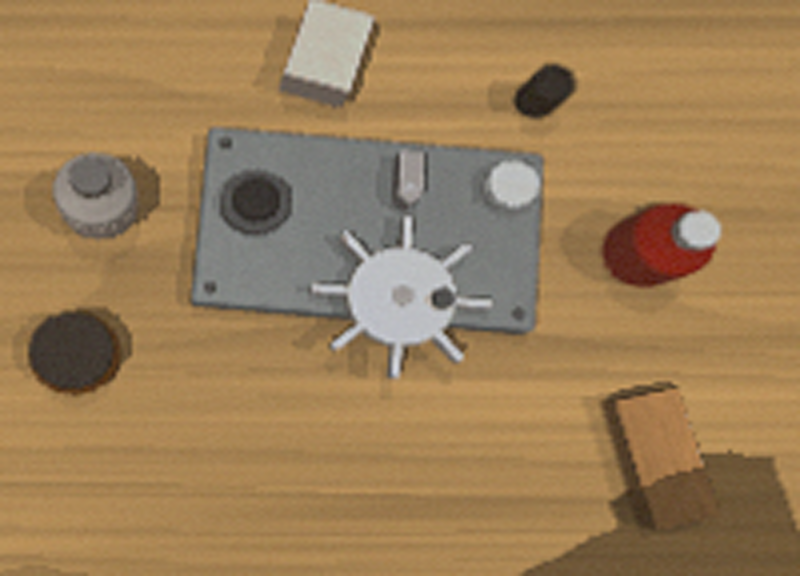

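View pics/scenec.png

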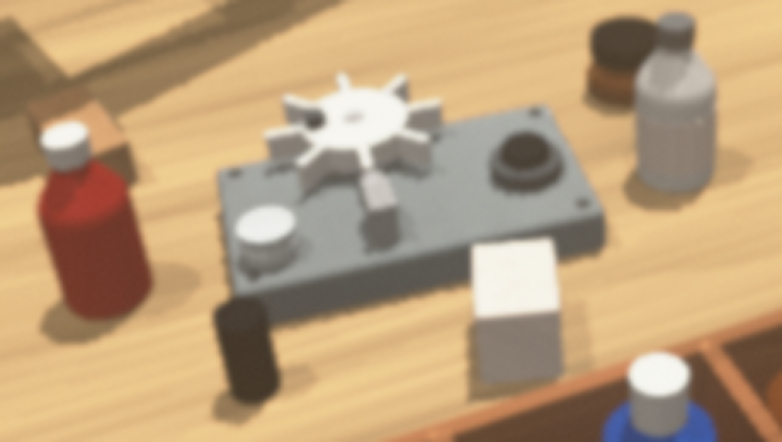

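```bash
cat > h.py <<'E'
import numpy as np,cv2
from rig import manip
def bp(n,uv,z,c=None):
    c=c or manip.calibration(n)
    x=(uv[0]-c['cx'])/c['fx'];y=(uv[1]-c['cy'])/c['fy']
    K=np.array([[1,0,0],[0,1,0],[0,0,1.]]);u=cv2.undistortPoints(np.array([[[x,y]]],float),K,np.array([c['k1'],0,0,0.]))[0,0]
    T=np.array(c['camera_from_world']);R=T[:3,:3];o=-R.T@T[:3,3];d=R.T@np.array([u[0],-u[1],-1])
    return o+d*(z-o[2])/d[2]
def pj(n,P,c=None):
    c=c or manip.calibration(n);T=np.array(c['camera_from_world']);p=T[:3,:3]@P+T[:3,3]
    a=p[0]/-p[2];b=-p[1]/-p[2];s=1+c['k1']*(a*a+b*b);return np.array([c['fx']*a*s+c['cx'],c['fy']*b*s+c['cy']])
E
python3 - <<'E'
from h import *
t=lambda a,b:(220+a/4,140+b/3.6)
s=lambda a,b:(70+a/3.4,160+b/3.4)
for n,uv,z in [("axle",t(403,294),.056),("ptr",t(408,203),.056),("stud",t(443,297),.065),("key",t(256,199),.042),("TL",t(210,128),.03),("TR",t(542,155),.03),("BL",t(192,299),.03),("BR",t(532,326),.03),("tin",t(513,183),.052),("jar",t(75,350),.045),
("carton",t(655,430),.035),("red",t(698,230),.115),("white",t(90,172),.115)]:
    print(n,bp("top",uv,z).round(4))
print()
for n,uv,z in [("axle",s(354,118),.056),("key",s(526,152),.042),("ptr",s(368,172),.058),("TL",s(604,207),.03),("TR",s(240,292),.03),("BL",s(542,108),.03),("BR",s(220,171),.03)]:
    print(n,bp("scene",uv,z).round(4))
E
```

```text
axle [ 0.5297 -0.0905  0.056 ]
ptr [ 0.5931 -0.0956  0.056 ]
stud [ 0.5268 -0.1134  0.065 ]
key [ 0.5984 -0.0015  0.042 ]
TL [0.6528 0.0272 0.03  ]
TR [ 0.6327 -0.1882  0.03  ]
BL [0.5288 0.0393 0.03  ]
BR [ 0.5099 -0.1757  0.03  ]
tin [ 0.608  -0.1629  0.052 ]
jar [0.4919 0.1123 0.045 ]
carton [ 0.438  -0.2475  0.035 ]
red [ 0.565  -0.2538  0.115 ]
white [0.6033 0.1003 0.115 ]

axle [ 0.5359 -0.0881  0.056 ]
key [0.5988 0.0026 0.042 ]
ptr [ 0.599  -0.0961  0.058 ]
TL [0.6565 0.0297 0.03  ]
TR [ 0.6398 -0.1844  0.03  ]
BL [0.5395 0.0358 0.03  ]
BR [ 0.5179 -0.1733  0.03  ]
```

```bash
cat >> h.py <<'E'
from scipy.spatial.transform import Rotation as Ro
def plan(target,yaw,n,start=None):
    s=manip.get_state();p=np.array(s['position']);q=s['ee_rot'];R=Ro.from_quat([q[1],q[2],q[3],q[0]])
    Rt=Ro.from_euler('z',yaw)*Ro.from_euler('x',np.pi)
    rv=(R.inv()*Rt).as_rotvec();d=(np.array(target)-p)/n
    D=[];A=[]
    for k in range(n):
        D.append((R.inv().apply(d)/.4).round(4).tolist());A.append((rv/n/.08).round(3).tolist());R=R*Ro.from_rotvec(rv/n)
    print("D",D);print("A",A)
E
python3 - <<'E'
from h import *
print(manip.tip_reach, manip.calibration("wrist")['camera_from_world'].round(3))
plan([.45,-.08,.2],-.09,15)
E
```

```text
0.019 [[ 0.388 -0.922 -0.002 -0.574]
 [ 0.885  0.373 -0.279  0.036]
 [ 0.258  0.107  0.96  -0.378]
 [ 0.     0.     0.     1.   ]]
D [[-0.0543, -0.0639, 0.0084], [-0.0496, -0.0677, 0.0083], [-0.0446, -0.0711, 0.0083], [-0.0393, -0.0741, 0.0083], [-0.0339, -0.0767, 0.0083], [-0.0283, -0.079, 0.0083], [-0.0225, -0.0808, 0.0083], [-0.0166, -0.0822, 0.0083], [-0.0107, -0.0832, 0.0083], [-0.0046, -0.0838, 0.0083], [0.0014, -0.0839, 0.0083], [0.0074, -0.0836, 0.0083], [0.0135, -0.0828, 0.0083], [0.0194, -0.0816, 0.0083], [0.0252, -0.08, 0.0083]]
A [[-0.001, 0.001, -0.902], [-0.001, 0.001, -0.902], [-0.001, 0.001, -0.902], [-0.001, 0.001, -0.902], [-0.001, 0.001, -0.902], [-0.001, 0.001, -0.902], [-0.001, 0.001, -0.902], [-0.001, 0.001, -0.902], [-0.001, 0.001, -0.902], [-0.001, 0.001, -0.902], [-0.001, 0.001, -0.902], [-0.001, 0.001, -0.902], [-0.001, 0.001, -0.902], [-0.001, 0.001, -0.902], [-0.001, 0.001, -0.902]]
```

>>> send_rows(delta_pos=[[-0.054,-0.064,0.008],[-0.05,-0.068,0.008],[-0.045,-0.071,0.008],[-0.039,-0.074,0.008],[-0.034,-0.077,0.008]], angular=[[0,0,-0.9],[0,0,-0.9],[0,0,-0.9],[0,0,-0.9],[0,0,-0.9]], hand=0, squeeze=20)

```text
clock: 0.52
position: [0.2993, -0.3783, 0.2337]
ee_rot: [-0.0, 0.919, -0.394, -0.0]
contact_force: [1.2, -0.4, 0.4]
width: 0.0257
```

>>> send_rows(delta_pos=[[-0.028,-0.079,0.008],[-0.022,-0.081,0.008],[-0.017,-0.082,0.008],[-0.011,-0.083,0.008],[-0.005,-0.084,0.008]], angular=[[0,0,-0.9],[0,0,-0.9],[0,0,-0.9],[0,0,-0.9],[0,0,-0.9]])

```text
clock: 0.93
position: [0.3749, -0.2286, 0.218]
ee_rot: [-0.0, 0.975, -0.223, -0.0]
contact_force: [0.9, 0.7, 0.1]
width: -0.0002
```

>>> send_rows(delta_pos=[[0.001,-0.084,0.008],[0.007,-0.084,0.008],[0.013,-0.083,0.008],[0.019,-0.082,0.008],[0.025,-0.08,0.008]], angular=[[0,0,-0.9],[0,0,-0.9],[0,0,-0.9],[0,0,-0.9],[0,0,-0.9]])

```text
clock: 1.35
position: [0.4501, -0.0782, 0.202]
ee_rot: [0.0, 0.999, -0.044, -0.0]
contact_force: [0.2, 0.1, -0.0]
width: -0.0
```

>>> send_rows(delta_pos=[[0,0,0],[0,0,0]], angular=[[0,0,0],[0,0,0]])

```text
clock: 1.52
position: [0.4499, -0.0784, 0.2018]
ee_rot: [-0.0, 0.999, -0.044, -0.001]
contact_force: [-0.4, -0.5, -0.6]
width: 0.0002
```

```bash
python3 - <<'E'
from h import *
s=manip.get_state();print(s['clock'],s['position'],s['ee_rot'],s['width'],s['contact_force'])
c=manip.calibration("wrist");import pickle;pickle.dump(c,open("c1.pkl","wb"))
cv2.imwrite("pics/w1.png",manip.get_image("wrist"));print(c)
E
```

```text
1.5167 [ 0.4499435  -0.07843294  0.20179108] [-1.12148480e-05  9.99018444e-01 -4.42914305e-02 -6.46137363e-04] 0.0002491246290287047 [-0.44069492 -0.50010378 -0.58011696]
{'fx': 298.11407992135025, 'fy': 298.11407992135025, 'cx': 251.42646665867196, 'cy': 197.06754723549795, 'k1': -0.015899537522937747, 'camera_from_world': array([[ 0.9960791 , -0.08842961, -0.00257509, -0.45473642],
       [ 0.08421029,  0.95666907, -0.27873451,  0.05938349],
       [ 0.02711189,  0.27742477,  0.96036475, -0.32171731],
       [ 0.        ,  0.        ,  0.        ,  1.        ]])}
```

View pics/w1.png

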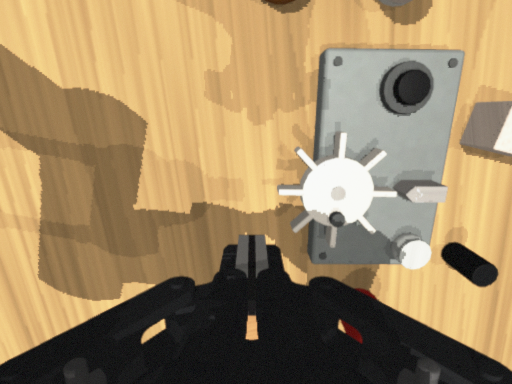

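```bash
python3 - <<'E'
from h import *
import pickle;c=pickle.load(open("c1.pkl","rb"))
for n,uv,z in [("axle",(339,193),.056),("ptr",(406,193.5),.056),("stud",(337,218),.065),("key",(412,88),.042),("TL",(464,51),.03),("TR",(435,265),.03),("BL",(322,50),.03),("BR",(310,263),.03),("front tooth tip",(279,190),.056),("tin",(415,256),.052)]:
    print(n,bp("wrist",uv,z,c).round(4))
print([pj("wrist",np.array([.4499+dx,-.0784+dy,.1828]),c).round(1) for dx in(-.0145,.0145) for dy in (-.011,.011)])
E
python3 - <<'E'
import cv2
i=cv2.imread("pics/w1.png")[130:300,180:430]
cv2.imwrite("pics/w1c.png",cv2.resize(i,None,fx=3.2,fy=3.2,interpolation=cv2.INTER_CUBIC))
E
```

```text
axle [ 0.5309 -0.0885  0.056 ]
ptr [ 0.5937 -0.0945  0.056 ]
stud [ 0.5264 -0.1097  0.065 ]
key [ 6.01e-01 -6.00e-04  4.20e-02]
TL [0.6529 0.0279 0.03  ]
TR [ 0.6439 -0.1886  0.03  ]
BL [0.524  0.0393 0.03  ]
BR [ 0.5059 -0.1736  0.03  ]
front tooth tip [ 0.4753 -0.0807  0.056 ]
tin [ 0.6086 -0.1629  0.052 ]
[array([226. , 272.7]), array([221.1, 234.8]), array([280.2, 268.5]), array([277.5, 230.2])]
```

View pics/w1c.png

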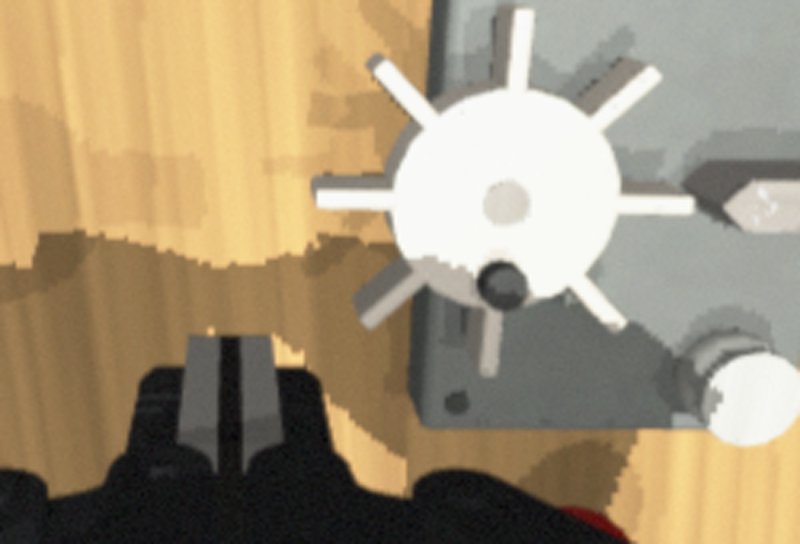

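```bash
python3 - <<'E'
from h import *
import pickle;c=pickle.load(open("c1.pkl","rb"))
yaw=-.0886
for dz in (0,.005,.01,.02,.03,.04,.05):
  print(dz,[((pj("wrist",np.array([.4499+dx*np.cos(yaw)-dy*np.sin(yaw),-.0784+dx*np.sin(yaw)+dy*np.cos(yaw),.1828+dz]),c)-[180,130])*3.2).round(0) for dx,dy in ((-.0145,.011),(.0145,.011),(-.007,.011),(.007,.011))])
E
```

```text
0 [array([137., 328.]), array([318., 328.]), array([184., 328.]), array([271., 328.])]
0.005 [array([134., 340.]), array([321., 341.]), array([182., 340.]), array([273., 341.])]
0.01 [array([131., 354.]), array([324., 354.]), array([181., 354.]), array([274., 354.])]
0.02 [array([124., 384.]), array([331., 384.]), array([177., 384.]), array([277., 384.])]
0.03 [array([115., 418.]), array([339., 419.]), array([173., 418.]), array([281., 419.])]
0.04 [array([106., 459.]), array([348., 459.]), array([168., 459.]), array([285., 459.])]
0.05 [array([ 94., 506.]), array([358., 507.]), array([162., 506.]), array([290., 507.])]
```

>>> send_rows(delta_pos=[[0.036,-0.019,0.07],[0.0355,-0.0185,0.08],[0,0,0.09],[0,0,0.05],[0,0,0]], angular=[[0,0,0],[0,0,0],[0,0,0],[0,0,0],[0,0,0]])

```text
clock: 1.98
position: [0.476, -0.0681, 0.0824]
ee_rot: [-0.001, 0.999, -0.047, -0.005]
contact_force: [-1.2, 0.0, -0.0]
width: 0.0001
```

```bash
python3 - <<'E'
from h import *
s=manip.get_state();print(s['clock'],s['position'],s['ee_rot'])
cv2.imwrite("pics/w2.png",manip.get_image("wrist"))
d=s['position'][:2]-[.5303,-.0893];print(d@[.996,-.09],d@[.09,.996])
plan([.4797,-.0662,.040],-.09,4)
E
```

```text
1.9833 [ 0.47595148 -0.0681191   0.08235826] [-8.44671018e-04  9.98874574e-01 -4.71694396e-02 -4.89031943e-03]
-0.05603740890515011 0.016204810923314595
D [[0.0013, -0.0015, 0.0278], [0.0012, -0.0015, 0.0278], [0.0012, -0.0015, 0.0278], [0.0012, -0.0015, 0.0278]]
A [[-0.002, 0.018, -0.013], [-0.002, 0.018, -0.013], [-0.002, 0.018, -0.013], [-0.002, 0.018, -0.013]]
```

View pics/w2.png

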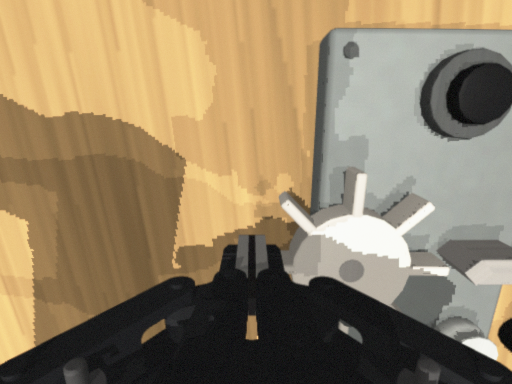

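>>> send_rows(delta_pos=[[0,0,0],[0,0,0]], angular=[[0,0,0],[0,0,0]])

```text
clock: 2.2
position: [0.481, -0.0688, 0.088]
ee_rot: [0.001, 0.999, -0.047, 0.002]
contact_force: [0.8, -0.5, 0.0]
width: 0.0001
```

```bash
cat >> h.py <<'E'
def st():
    s=manip.get_state();d=s['position'][:2]-[.5303,-.0893];print(round(s['clock'],2),s['position'].round(4),s['ee_rot'].round(4),"case",(d@[.996,-.09]).round(4),(d@[.09,.996]).round(4),s['contact_force'].round(2))
E
python3 - <<'E'
from h import *
st()
plan([.4797,-.0662,.040],-.09,4)
E
```

```text
2.2 [ 0.481  -0.0688  0.088 ] [ 5.000e-04  9.989e-01 -4.670e-02  1.700e-03] case -0.0509 0.016 [ 0.79 -0.54  0.03]
D [[-0.0011, -0.0015, 0.03], [-0.001, -0.0015, 0.03], [-0.001, -0.0015, 0.03], [-0.001, -0.0015, 0.03]]
A [[0.003, -0.011, -0.011], [0.003, -0.011, -0.011], [0.003, -0.011, -0.011], [0.003, -0.011, -0.011]]
```

>>> send_rows(delta_pos=[[0,0,0],[0,0,0],[0,0,0]], angular=[[0,0,0],[0,0,0],[0,0,0]])

```text
clock: 2.45
position: [0.4804, -0.0679, 0.0874]
ee_rot: [0.0, 0.999, -0.046, 0.001]
contact_force: [-0.1, 0.1, -0.5]
width: -0.0001
```

```bash

python3 - <<'E'
from h import *
st()
plan([.4797,-.0662,.040],-.09,4)
E
```

```text
2.45 [ 0.4804 -0.0679  0.0874] [ 3.000e-04  9.989e-01 -4.610e-02  1.100e-03] case -0.0516 0.0168 [-0.08  0.11 -0.47]
D [[-0.0006, -0.001, 0.0296], [-0.0006, -0.001, 0.0296], [-0.0006, -0.001, 0.0296], [-0.0005, -0.001, 0.0296]]
A [[0.002, -0.007, -0.007], [0.002, -0.007, -0.007], [0.002, -0.007, -0.007], [0.002, -0.007, -0.007]]
```

>>> send_rows(delta_pos=[[-0.002,-0.004,0.018],[0,0,0.025],[0,0,0.025],[0,0,0.025],[0,0,0.02]], angular=[[0,0,0],[0,0,0],[0,0,0],[0,0,0],[0,0,0]])

```text
clock: 2.87
position: [0.4787, -0.0656, 0.0402]
ee_rot: [-0.0, 0.999, -0.046, -0.0]
contact_force: [-0.5, -0.3, 0.6]
width: -0.0002
```

>>> send_rows(delta_pos=[[0,0,0.003],[0,0,0],[0,0,0],[0,0,0]], angular=[[0,0,0],[0,0,0],[0,0,0],[0,0,0]])

```text
clock: 3.2
position: [0.4796, -0.066, 0.0403]
ee_rot: [0.0, 0.999, -0.046, 0.001]
contact_force: [0.0, -0.0, -0.6]
width: -0.0
```

```bash

python3 - <<'E'
from h import *
st()
cv2.imwrite("pics/w3.png",manip.get_image("wrist"))
i=manip.get_image("top")[160:280,250:390]
cv2.imwrite("pics/t3.png",cv2.resize(i,None,fx=4,fy=4,interpolation=cv2.INTER_CUBIC))
E
```

```text
3.2 [ 0.4796 -0.066   0.0403] [ 2.000e-04  9.989e-01 -4.590e-02  5.000e-04] case -0.0526 0.0186 [ 0.03 -0.05 -0.63]
```

View pics/w3.png

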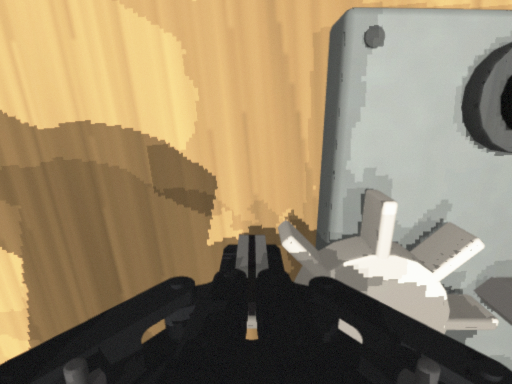

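View pics/t3.png

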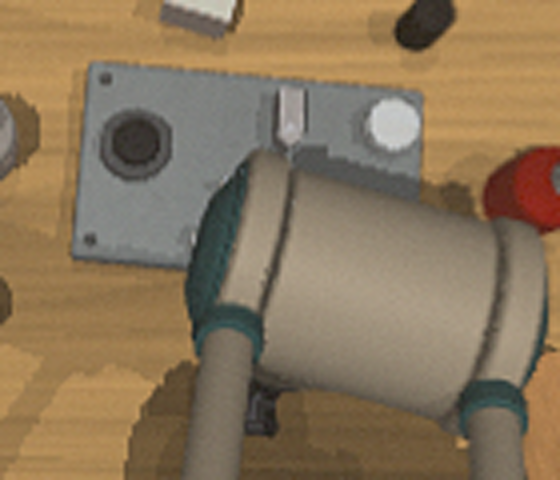

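>>> send_rows(delta_pos=[[0,0.008,0],[0,0.008,0],[0,0.008,0],[0,0.008,0],[0,0.008,0]], angular=[[0,0,0],[0,0,0],[0,0,0],[0,0,0],[0,0,0]])

```text
clock: 3.72
position: [0.4784, -0.0818, 0.0402]
ee_rot: [-0.0, 0.999, -0.046, 0.001]
contact_force: [2.8, 6.0, 2.3]
width: 0.0002
```

```bash

python3 - <<'E'
from h import *
st()
cv2.imwrite("pics/w4.png",manip.get_image("wrist"))
E
```

```text
3.72 [ 0.4784 -0.0818  0.0402] [-4.000e-04  9.989e-01 -4.640e-02  9.000e-04] case -0.0524 0.0028 [2.8  5.98 2.28]
```

View pics/w4.png

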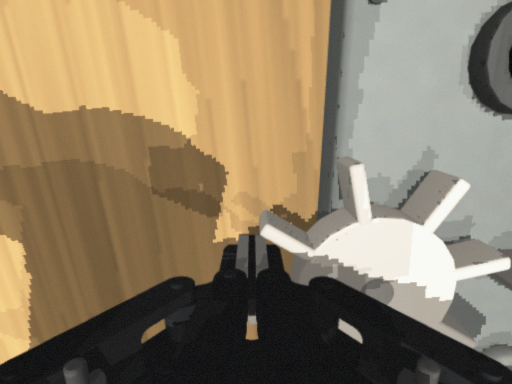

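>>> send_rows(delta_pos=[[0,0.008,0],[0,0.008,0],[0,0.008,0],[0,0.006,0]], angular=[[0,0,0],[0,0,0],[0,0,0],[0,0,0]])

```text
clock: 4.1
position: [0.4762, -0.0946, 0.0397]
ee_rot: [0.001, 0.999, -0.046, -0.0]
contact_force: [-0.3, -0.6, -0.1]
width: 0.0003
```

```bash

python3 - <<'E'
from h import *
st()
cv2.imwrite("pics/w5.png",manip.get_image("wrist"))
E
```

```text
4.1 [ 0.4762 -0.0946  0.0397] [ 5.00e-04  9.99e-01 -4.57e-02 -3.00e-04] case -0.0534 -0.0102 [-0.25 -0.56 -0.1 ]
```

View pics/w5.png

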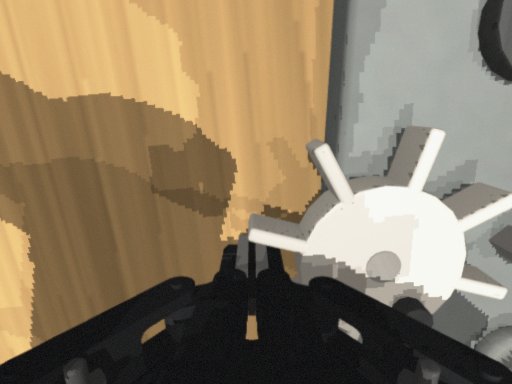

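>>> send_rows(delta_pos=[[0,0,-0.02],[0,0,-0.035],[0,0,-0.04],[0,0,-0.04],[0,0,-0.015]], angular=[[0,0,0],[0,0,0],[0,0,0],[0,0,0],[0,0,0]])

```text
clock: 4.57
position: [0.4777, -0.0944, 0.1022]
ee_rot: [0.001, 0.999, -0.046, 0.002]
contact_force: [0.5, -0.3, 0.4]
width: -0.0001
```

>>> send_rows(delta_pos=[[0,-0.035,0],[0,-0.035,0],[0,0,0],[0,0,0]], angular=[[0,0,0],[0,0,0],[0,0,0],[0,0,0]])

```text
clock: 4.9
position: [0.4789, -0.0658, 0.0999]
ee_rot: [0.0, 0.999, -0.045, -0.0]
contact_force: [0.2, -0.7, -0.5]
width: -0.0001
```

```bash

python3 - <<'E'
from h import *
st()
cv2.imwrite("pics/w6.png",manip.get_image("wrist"))
i=manip.get_image("scene")[160:290,70:300]
cv2.imwrite("pics/s6.png",cv2.resize(i,None,fx=3.4,fy=3.4,interpolation=cv2.INTER_CUBIC))
plan([.4797,-.0662,.040],-.09,4)
E
```

```text
4.9 [ 0.4789 -0.0658  0.0999] [ 3.00e-04  9.99e-01 -4.52e-02 -1.00e-04] case -0.0533 0.0188 [ 0.23 -0.68 -0.51]
D [[0.0004, -0.0002, 0.0374], [0.0004, -0.0002, 0.0374], [0.0004, -0.0001, 0.0374], [0.0004, -0.0001, 0.0374]]
A [[0.002, 0.001, -0.005], [0.002, 0.001, -0.005], [0.002, 0.001, -0.005], [0.002, 0.001, -0.005]]
```

View pics/w6.png

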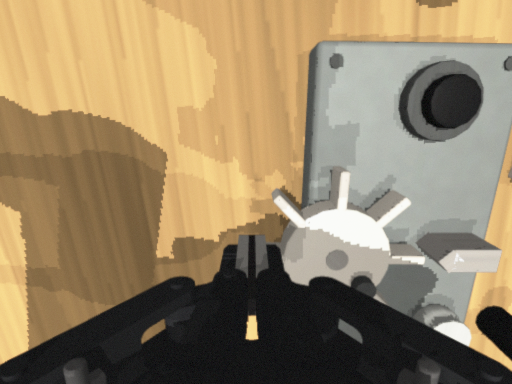

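View pics/s6.png

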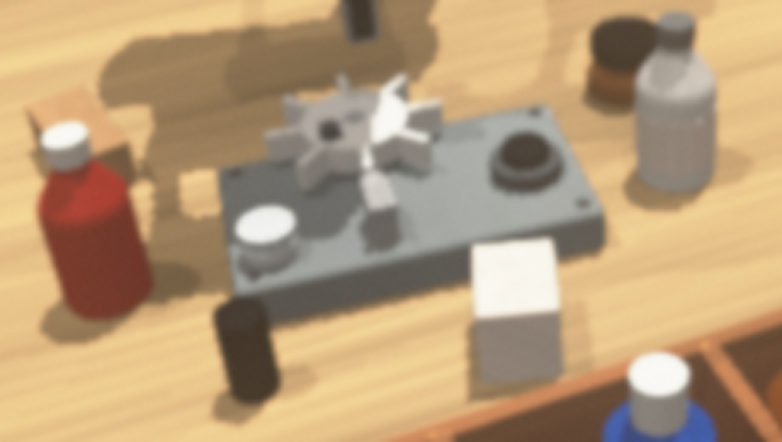

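>>> send_rows(delta_pos=[[0.001,0,0.025],[0.001,0,0.035],[0,0,0.04],[0,0,0.03],[0,0,0.02]], angular=[[0,0,0],[0,0,0],[0,0,0],[0,0,0],[0,0,0]])

```text
clock: 5.42
position: [0.4792, -0.0665, 0.0386]
ee_rot: [-0.0, 0.999, -0.046, -0.001]
contact_force: [-0.3, 0.3, -0.2]
width: -0.0001
```

>>> send_rows(delta_pos=[[0,0,0],[0,0,0],[0,0,0]], angular=[[0,0,0],[0,0,0],[0,0,0]])

```text
clock: 5.67
position: [0.4805, -0.0664, 0.0403]
ee_rot: [0.0, 0.999, -0.046, 0.001]
contact_force: [1.3, -0.5, 0.1]
width: 0.0004
```

>>> send_rows(delta_pos=[[0,0.008,0],[0,0.008,0],[0,0.008,0],[0,0.008,0],[0,0.008,0]], angular=[[0,0,0],[0,0,0],[0,0,0],[0,0,0],[0,0,0]])

```text
clock: 6.08
position: [0.4794, -0.0819, 0.0405]
ee_rot: [-0.0, 0.999, -0.046, 0.001]
contact_force: [2.5, 5.2, 1.5]
width: -0.0001
```

>>> send_rows(delta_pos=[[0,0.008,0],[0,0.008,0],[0,0.008,0],[0,0.006,0]], angular=[[0,0,0],[0,0,0],[0,0,0],[0,0,0]])

```text
clock: 6.42
position: [0.4771, -0.0948, 0.0398]
ee_rot: [0.001, 0.999, -0.046, -0.0]
contact_force: [-0.1, -0.1, -0.3]
width: -0.0002
```

```bash

python3 - <<'E'
from h import *
st()
cv2.imwrite("pics/w7.png",manip.get_image("wrist"))
E
```

```text
6.42 [ 0.4771 -0.0948  0.0398] [ 5.00e-04  9.99e-01 -4.58e-02 -2.00e-04] case -0.0525 -0.0102 [-0.14 -0.15 -0.25]
```

View pics/w7.png

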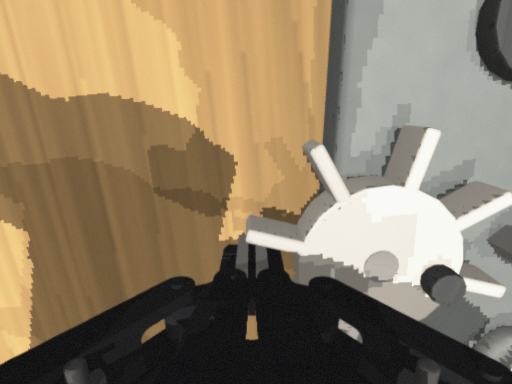

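Same as before; lift out straight and check.

>>> send_rows(delta_pos=[[0,0,-0.02],[0,0,-0.035],[0,0,-0.04],[0,0,-0.04],[0,0,-0.03]], angular=[[0,0,0],[0,0,0],[0,0,0],[0,0,0],[0,0,0]])

```text
clock: 6.88
position: [0.4776, -0.0942, 0.1076]
ee_rot: [0.0, 0.999, -0.046, 0.001]
contact_force: [0.3, -0.0, 0.3]
width: -0.0004
```

>>> send_rows(delta_pos=[[0,-0.05,-0.05],[0,-0.07,-0.05],[0,-0.05,0],[0,0,0],[0,0,0]], angular=[[0,0,0],[0,0,0],[0,0,0],[0,0,0],[0,0,0]])

```text
clock: 7.3
position: [0.4834, -0.0258, 0.1465]
ee_rot: [0.0, 0.999, -0.045, 0.0]
contact_force: [0.1, -1.1, -0.1]
width: -0.0001
```

```bash

python3 - <<'E'
from h import *
import pickle
st()
c=manip.calibration("wrist");pickle.dump(c,open("c8.pkl","wb"))
cv2.imwrite("pics/w8.png",manip.get_image("wrist"))
i=manip.get_image("scene")[160:290,70:300]
cv2.imwrite("pics/s8.png",cv2.resize(i,None,fx=3.4,fy=3.4,interpolation=cv2.INTER_CUBIC))
for n,z in(("stud",.065),):print(pj("wrist",np.array([.5303+.024*.996,-.0893-.024*.09,.065]),c))
E
```

```text
7.3 [ 0.4834 -0.0258  0.1465] [ 5.00e-04  9.99e-01 -4.48e-02  3.00e-04] case -0.0524 0.0591 [ 0.07 -1.08 -0.13]
[349.07811673 284.09520689]
```

View pics/w8.png

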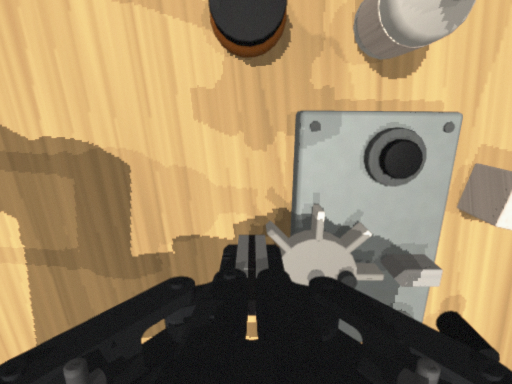

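View pics/s8.png

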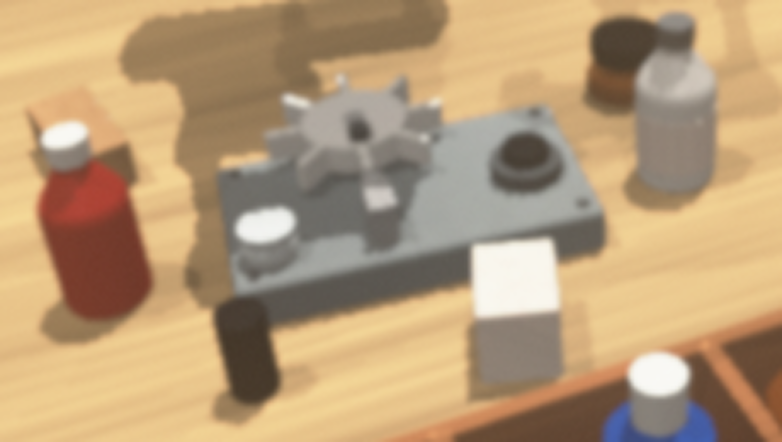

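```bash

python3 - <<'E'
from h import *
import pickle
from scipy.optimize import least_squares
c1=pickle.load(open("c1.pkl","rb"));c8=pickle.load(open("c8.pkl","rb"))
ob=[("wrist",(412,88),c1),("wrist",(403.5,159),c8),("top",(220+256/4,140+199/3.6),None),("scene",(70+526/3.4,160+152/3.4),None)]
r=least_squares(lambda P:np.concatenate([pj(n,P,c)-uv for n,uv,c in ob]),[.6,0,.04])
print(r.x,r.fun.round(1))
for z in(.036,.04,.044):print(z,[bp(n,uv,z,c)[:2].round(4) for n,uv,c in ob])
d=np.array([.6,-.0005])-[.5303,-.0893];print(d@[.996,-.09],d@[.09,.996])
plan([.6005,-.0005,.1],-.09,4)
E
python3 - <<'E'
import cv2
i=cv2.imread("pics/w8.png")[100:220,330:470]
cv2.imwrite("pics/w8c.png",cv2.resize(i,None,fx=5,fy=5,interpolation=cv2.INTER_CUBIC))
E
```

```text
[ 6.00956489e-01 -4.38339890e-04  4.40736486e-02] [ 1.2 -0.4 -1.2  0.1 -0.4 -1.1 -1.   0.1]
0.036 [array([ 6.041e-01, -4.000e-04]), array([ 0.6059, -0.0021]), array([ 0.5994, -0.0018]), array([0.5907, 0.0053])]
0.04 [array([ 6.02e-01, -5.00e-04]), array([ 0.6039, -0.0013]), array([ 0.5987, -0.0016]), array([0.5961, 0.0035])]
0.044 [array([ 0.6   , -0.0007]), array([ 6.019e-01, -5.000e-04]), array([ 0.598 , -0.0013]), array([0.6015, 0.0016])]
0.06142919999999999 0.0947178
D [[0.0715, -0.0231, 0.0285], [0.0716, -0.023, 0.0285], [0.0716, -0.023, 0.0285], [0.0716, -0.023, 0.0285]]
A [[0.003, 0.002, -0.005], [0.003, 0.002, -0.005], [0.003, 0.002, -0.005], [0.003, 0.002, -0.005]]
```

View pics/w8c.png

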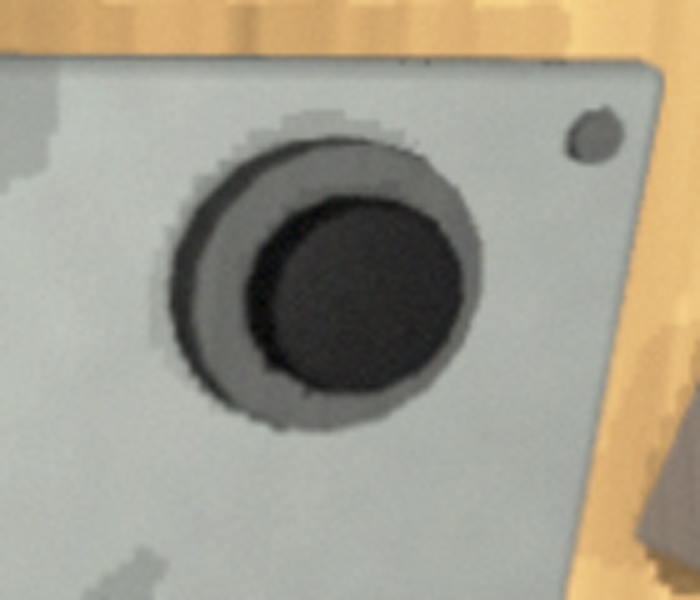

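>>> send_rows(delta_pos=[[0.05,-0.018,0],[0.07,-0.023,0.01],[0.07,-0.023,0.02],[0.06,-0.019,0.03],[0.036,-0.009,0.02]], angular=[[0,0,0],[0,0,0],[0,0,0],[0,0,0],[0,0,0]])

```text
clock: 7.82
position: [0.6034, -0.0009, 0.1124]
ee_rot: [0.0, 0.999, -0.046, 0.0]
contact_force: [0.6, 0.1, 0.5]
width: -0.0001
```

>>> send_rows(delta_pos=[[0,0,0.02],[0,0,0],[0,0,0],[0,0,0],[0,0,0]], angular=[[0,0,0],[0,0,0],[0,0,0],[0,0,0],[0,0,0]])

```text
clock: 8.23
position: [0.6001, -0.0005, 0.1066]
ee_rot: [0.0, 0.999, -0.046, 0.0]
contact_force: [-0.6, -0.1, -0.3]
width: -0.0
```

```bash

python3 - <<'E'
from h import *
st()
cv2.imwrite("pics/w9.png",manip.get_image("wrist"))
plan([.6008,-.0005,.07],-.09,2)
E
```

```text
8.23 [ 6.001e-01 -5.000e-04  1.066e-01] [ 1.000e-04  9.989e-01 -4.630e-02  1.000e-04] case 0.0616 0.0947 [-0.65 -0.07 -0.25]
D [[0.0005, 0.0001, 0.0459], [0.0005, 0.0001, 0.0459]]
A [[0.001, -0.005, -0.016], [0.001, -0.005, -0.016]]
```

View pics/w9.png

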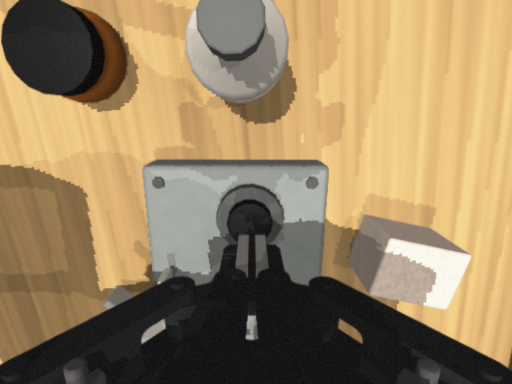

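>>> send_rows(delta_pos=[[0.001,0,0.03],[0,0,0.04],[0,0,0.03],[0,0,0],[0,0,0]], angular=[[0,0,0],[0,0,0],[0,0,0],[0,0,0],[0,0,0]])

```text
clock: 8.7
position: [0.6013, -0.0003, 0.0669]
ee_rot: [0.0, 0.999, -0.046, 0.001]
contact_force: [-0.5, 0.7, 3.2]
width: -0.0004
```

>>> send_rows(delta_pos=[[0,0,0.004],[0,0,0.004],[0,0,0]], angular=[[0,0,0],[0,0,0],[0,0,0]])

```text
clock: 8.95
position: [0.6014, -0.0002, 0.0649]
ee_rot: [0.0, 0.999, -0.046, 0.001]
contact_force: [-2.6, 0.0, 12.1]
width: 0.0
```

>>> send_rows(delta_pos=[[0,0,0.004],[0,0,0.004],[0,0,0]], angular=[[0,0,0],[0,0,0],[0,0,0]])

```text
clock: 9.2
position: [0.6015, -0.0003, 0.0646]
ee_rot: [0.0, 0.999, -0.046, 0.001]
contact_force: [-8.5, -0.1, 28.3]
width: -0.0002
```

```bash

python3 - <<'E'
from h import *
st();s=manip.get_state();print(s['moment'])
cv2.imwrite("pics/w10.png",manip.get_image("wrist"))
i=manip.get_image("scene")[130:290,150:350]
cv2.imwrite("pics/s10.png",cv2.resize(i,None,fx=3.7,fy=3.7,interpolation=cv2.INTER_CUBIC))
E
```

```text
9.2 [ 6.015e-01 -3.000e-04  6.460e-02] [ 4.000e-04  9.989e-01 -4.580e-02  1.400e-03] case 0.0629 0.0951 [-8.55 -0.14 28.33]
[-0.01423401  1.36478448  0.01784365]
```

View pics/w10.png

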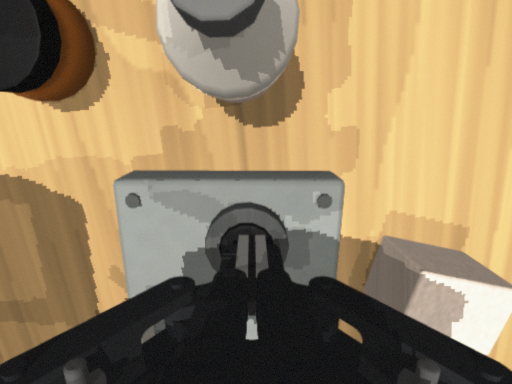

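View pics/s10.png

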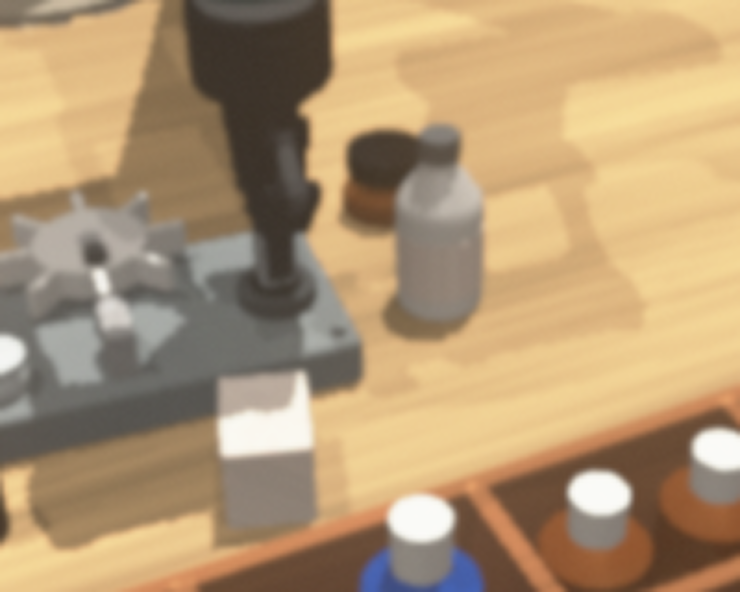

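>>> send_rows(delta_pos=[[0,0,-0.006],[0,0,-0.006],[0,0,0]], angular=[[0,0,0],[0,0,0],[0,0,0]])

```text
clock: 9.55
position: [0.6014, -0.0002, 0.0659]
ee_rot: [0.0, 0.999, -0.046, 0.001]
contact_force: [-1.5, -0.4, 4.2]
width: 0.0004
```

>>> send_rows(delta_pos=[[0,0,-0.005],[0,0,0]], angular=[[0,0,0],[0,0,0]])

```text
clock: 9.72
position: [0.6014, -0.0002, 0.0668]
ee_rot: [0.0, 0.999, -0.046, 0.0]
contact_force: [-1.4, -0.9, 3.4]
width: 0.0002
```

>>> send_rows(delta_pos=[[0,0,-0.005],[0,0,0]], angular=[[0,0,0],[0,0,0]])

```text
clock: 9.88
position: [0.6014, -0.0002, 0.0683]
ee_rot: [0.0, 0.999, -0.046, 0.0]
contact_force: [-0.6, -1.1, 3.0]
width: 0.0001
```

>>> send_rows(delta_pos=[[0,0,-0.005],[0,0,0]], angular=[[0,0,0],[0,0,0]])

```text
clock: 10.05
position: [0.6015, -0.0002, 0.0702]
ee_rot: [0.0, 0.999, -0.046, 0.0]
contact_force: [0.2, -1.1, 2.0]
width: 0.0002
```

>>> send_rows(delta_pos=[[0,0,-0.03],[0,0,-0.06],[0,0,-0.08],[0,0,-0.08],[0,0,-0.05]], angular=[[0,0,0],[0,0,0],[0,0,0],[0,0,0],[0,0,0]])

```text
clock: 10.47
position: [0.6024, 0.0002, 0.1928]
ee_rot: [-0.0, 0.999, -0.046, 0.002]
contact_force: [-0.7, -0.7, 0.4]
width: -0.0
```

>>> send_rows(delta_pos=[[-0.07,0,0],[-0.09,0,0],[-0.09,0,0],[-0.07,0,0],[0,0,0]], angular=[[0,0,0],[0,0,0],[0,0,0],[0,0,0],[0,0,0]])

```text
clock: 10.88
position: [0.4667, 0.0131, 0.1892]
ee_rot: [-0.001, 0.999, -0.046, -0.004]
contact_force: [0.2, 0.2, 0.0]
width: 0.0001
```

>>> send_rows(delta_pos=[[0,0,0],[0,0,0],[0,0,0],[0,0,0],[0,0,0]], angular=[[0,0,0],[0,0,0],[0,0,0],[0,0,0],[0,0,0]])

```text
clock: 11.3
position: [0.4748, 0.0116, 0.19]
ee_rot: [-0.0, 0.999, -0.046, -0.0]
contact_force: [0.7, -0.6, 0.1]
width: -0.0001
```

```bash

python3 - <<'E'
from h import *
st()
a=cv2.resize(manip.get_image("top")[140:300,220:420],None,fx=3.5,fy=3.5,interpolation=cv2.INTER_CUBIC);cv2.imwrite("pics/t11.png",a)
i=manip.get_image("scene")[160:290,70:300]
cv2.imwrite("pics/s11.png",cv2.resize(i,None,fx=3.4,fy=3.4,interpolation=cv2.INTER_CUBIC))
E
```

```text
11.3 [0.4748 0.0116 0.19  ] [-0.      0.9989 -0.046  -0.    ] case -0.0643 0.0955 [ 0.74 -0.63  0.07]
```

View pics/t11.png

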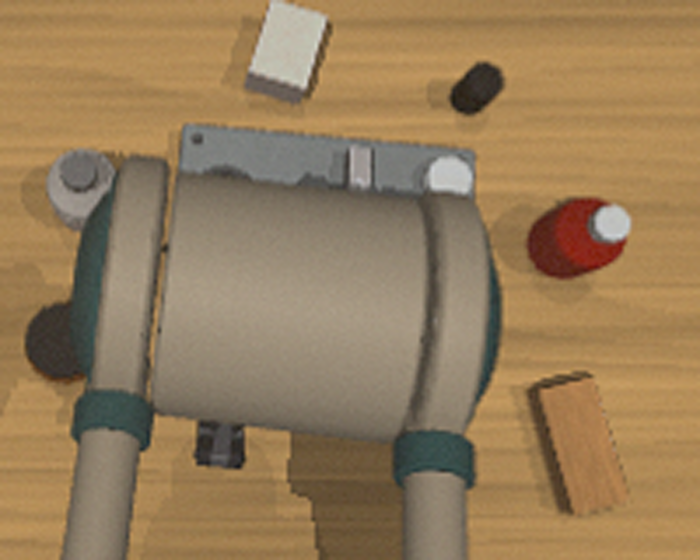

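View pics/s11.png

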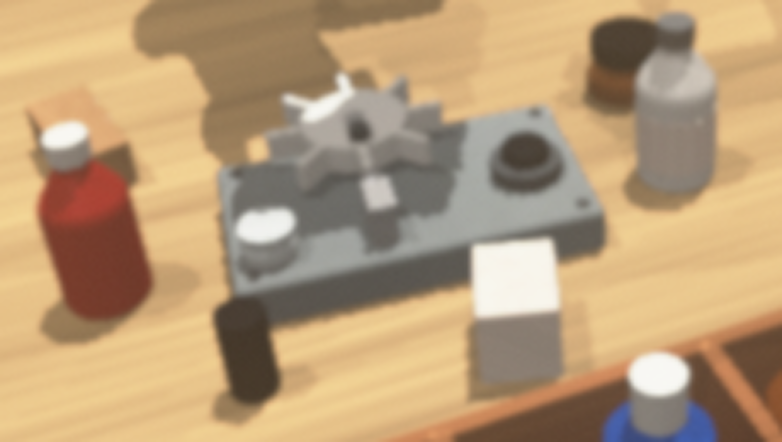

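The stud, at (358,130) in the scene crop, is in line with the pointer at (378,190). The key is back up and the bystanders have not moved.

```bash
python3 -c "
from rig import manip
print(manip.sign_off())"
```

```text
the job is handed in; nothing more can be done
None
```

The batch counter is reset and handed in at about 11.4 s of the 58 s allowed; sign-off gave no verdict.

- **Wheel:** It started 2 clicks short of home. I pushed a front tooth with the closed fingertips twice, one click each, at about 6 N, lifting straight out each time. The wrist and scene views then showed the stud in line with the pointer, with no click run past.
- **Key:** I then pressed the round key down to its stop and released it. The force while letting go fell steadily over about 6 mm of travel, which fits a full press, and the last scene view shows the key back up.
- **Key force:** At the stop the force reached about 28 N. That is more than the 5 N needed, but below the 40 N limit.
- **Height mismatch:** Contact put the key's top at about 51 mm above the bench, while the cameras gave about 44 mm. I went by the force readings.
- **Goods:** All the goods still stood where they were in the last views, and the arm was clear of everything. The last top view was partly blocked by the arm, so the final wheel and key check rests on the scene view.

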